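# Line up rubber bungs by size on the layout board

## Task

Set the four rubber bungs out in order of size on the white board, one in the middle of each black pad: the largest on the pad next to the yellow block, then smaller and smaller towards the grey block. Stand each one upright, narrow end down as it is now, and leave the little green glass jar where it stands.

Things in the scene. Friction and masses are not known exactly. Their poses are not given: they have to be found in the camera images.
- bung_xl: largest of four loose red-brown rubber bungs (tapered stoppers, all the same colour), round, 52 mm across the top, 43 mm across the bottom, 44 mm tall, standing on the bench narrow end down, with a small dark dot on top. Origin: centre of its underside; z is its axis, up at the start.
- bung_l: second largest of four loose red-brown rubber bungs (tapered stoppers, all the same colour), round, 42 mm across the top, 34 mm across the bottom, 38 mm tall, standing on the bench narrow end down, with a small dark dot on top. Origin: centre of its underside; z is its axis, up at the start.
- bung_m: third largest of four loose red-brown rubber bungs (tapered stoppers, all the same colour), round, 33 mm across the top, 26 mm across the bottom, 33 mm tall, standing on the bench narrow end down, with a small dark dot on top. Origin: centre of its underside; z is its axis, up at the start.
- bung_s: smallest of four loose red-brown rubber bungs (tapered stoppers, all the same colour), round, 24 mm across the top, 18 mm across the bottom, 28 mm tall, standing on the bench narrow end down, with a small dark dot on top. Origin: centre of its underside; z is its axis, up at the start.
- pad1: number 1, counted from the robot's right (-y) to left, of four like round black pads, 64 mm across, 2 mm thick, 80 mm apart in a straight row along a white board (430 x 95 x 8 mm thick) fixed on the bench. Origin: centre of its underside; its top is 2 mm above that, 10 mm above the bench. y runs along the row, x across the board.
- pad2: number 2, counted from the robot's right (-y) to left, of four like round black pads, 64 mm across, 2 mm thick, 80 mm apart in a straight row along a white board (430 x 95 x 8 mm thick) fixed on the bench. Origin: centre of its underside; its top is 2 mm above that, 10 mm above the bench. y runs along the row, x across the board.
- pad3: number 3, counted from the robot's right (-y) to left, of four like round black pads, 64 mm across, 2 mm thick, 80 mm apart in a straight row along a white board (430 x 95 x 8 mm thick) fixed on the bench. Origin: centre of its underside; its top is 2 mm above that, 10 mm above the bench. y runs along the row, x across the board.
- pad4: number 4, counted from the robot's right (-y) to left, of four like round black pads, 64 mm across, 2 mm thick, 80 mm apart in a straight row along a white board (430 x 95 x 8 mm thick) fixed on the bench. Origin: centre of its underside; its top is 2 mm above that, 10 mm above the bench. y runs along the row, x across the board.
- yellow_block: fixed yellow block, 70 x 24 mm and 30 mm tall, on one end of the white board, its centre 75 mm beyond the centre of the last pad (a grey block of the same shape is on the other end; which end is which changes). It marks where the row begins. Origin: centre of its underside, on the board.
- jar: loose small green glass jar with an aluminium cap, 42 mm across, 55 mm tall, standing among the bungs; to be left alone. Origin: centre of its underside.
Things that resemble listed ones, but are neither listed nor needed, are in the scene too. What is shaped like the bung_l but blue or purple is not meant.

How it is judged:
By the outcome, as a careful person would: the job done as asked, in the order asked, and still so for the second after the job is handed in, with the robot touching nothing.
It also fails if it takes over 93 s, if anything falls off the work surface, if the arm or the gripper's body presses on something with over 40 N, if the wrist force passes 120 N, or if a joint passes its speed limit or range.

## Robot

A 6-joint arm with a two-finger parallel gripper is mounted at the origin on the work surface. World frame = base frame: x ahead of the robot, y to its left, z up, the work surface at z = 0. Lengths are in mm, angles in rad, forces in N, time in s.
With the tool pointing down it reaches from about 250 to 725 mm from the base axis. Payload 9.7 kg.
Tool frame: the origin (TCP) lies at the very end of the fingers, on their centre line; the grasp point (between the pads) lies 19 mm behind it; z points along the fingers, y is the line along which they close (so a half turn about z gives the same grasp; the last joint's range is limited). The gripper opens to 85 mm and grips with 20 to 120 N. Pads are 22 mm wide; open, the fingers measure 114 mm over their backs; the gripper's body (76 mm by 85 mm) begins 54 mm behind the grasp point. The pads swing forward as they close: fully open they stand 13 mm farther back than shut.
Start: joints at [-1.101, 0.087, 0.176, 1.66, 0, 1.571], TCP at [248.986, -490.411, 231.284] pointing down, gripper open.
Joint ranges: [-3.13, 3.13], [-0.85, 1.81], [-1.15, 1.24], [-2.2, 2.28], [-1.44, 1.52], [-3.14, 3.14]. Speed limits (rad/s): [2.22, 2.22, 2.57, 3.14, 3.14, 3.14].

## Interface

Orientations are given as a rotation vector (axis times angle).
In Python, from rig import bot, eyes gives the robot as it stands. Calls block until the motion is done:
- bot.move_to(position, orientation): joint-space move of the TCP to a pose.
- bot.line_to(position, speed=150, attitude=None): straight line of the TCP; attitude=None keeps the orientation; speed is the mean speed in mm/s.
- bot.move_j(angles): joint-space move.
- bot.ungrasp() and bot.gripper_close(grip_force=None): open the fingers fully, or close them until they stop; grip_force is the grip in N (None keeps the last).
- bot.wait(seconds).
- bot.ik(position, orientation): joint angles nearest the present ones, or None.
- eyes.capture(name): name is "scene" or "top" or "wrist"; returns a dict with "img" (480x640x3 uint8, red, green, blue), "intrinsics" (3x3 intrinsics, pixels), "pose" (4x4, takes a point from camera to world coordinates); the wrist camera has in their place "tool_from_camera" (4x4, takes a point from camera to tool coordinates, whose origin is the TCP and whose axes are the flange's). Camera axes: x right, y down, z forward; pixel columns grow to the right and rows downward; lengths in mm; the calibration is good to about 2 mm. A picture is of the moment at which its call begins: read the wrist's pose just before it. There is no depth.
A pose or a line that the arm cannot do raises bot.IKError and nothing moves.
- bot.finish_job(): hands the job in; it is judged then, once.
Readings, each from a call of its own:
- bot.read_t(): time.
- bot.read_q(): joint angles.
- bot.read_dq(): joint speeds.
- bot.read_tau(): joint torques, N m.
- bot.read_tool_pos(): TCP position.
- bot.read_tool_rot(): TCP orientation.
- bot.read_force(): force on the tool from outside, world axes, zero at the start.
- bot.read_torque(): the same for the moment, N m.
- bot.read_width(): finger opening in mm.
- bot.read_grip_force(): force on a finger pad.
Only numpy, scipy, OpenCV 4.12 (cv2) and the standard library are available. Lean on these libraries where they do the work, as an engineer would, in place of code of your own. Each camera call takes 0.05 s, during which the arm holds its last target. There are 200 camera calls.

## Working session

There is one attempt and no reset: what is moved stays moved. The work goes in short steps, each a Python script; the robot and the scene stay as the last script left them, time stands still between calls to the robot, and variables do not carry over. Pictures are saved under pics/ and viewed, at most 14 in all, crops included, and the job is handed in when it is done.

```bash
ls; mkdir -p pics
python3 - <<'E'
from rig import bot, eyes
import cv2,numpy as np
np.set_printoptions(precision=4,suppress=True)
for n in("scene","top"):
    d=eyes.capture(n); cv2.imwrite(f"pics/{n}0.png",d["img"][:,:,::-1]); np.savez(f"{n}0.npz",**d)
    print(n,d["intrinsics"],d["pose"])
print(bot.read_tool_rot(),bot.read_t())
E
```

```text
pics
scene [[590.8725   0.     316.9951]
 [  0.     590.8725 232.3824]
 [  0.       0.       1.    ]] [[   0.7199    0.5681   -0.3988  858.9226]
 [   0.694    -0.5838    0.4213 -367.3292]
 [   0.0065   -0.5801   -0.8145  749.4582]
 [   0.        0.        0.        1.    ]]
top [[567.3965   0.     308.5856]
 [  0.     567.3965 239.1374]
 [  0.       0.       1.    ]] [[ -0.0234  -0.9816   0.1893 355.392 ]
 [ -0.9995   0.0266   0.014   -1.0157]
 [ -0.0188  -0.1889  -0.9818 960.0029]
 [  0.       0.       0.       1.    ]]
[-3.0542 -0.7309  0.0004] 0.1
```

View pics/top0.png

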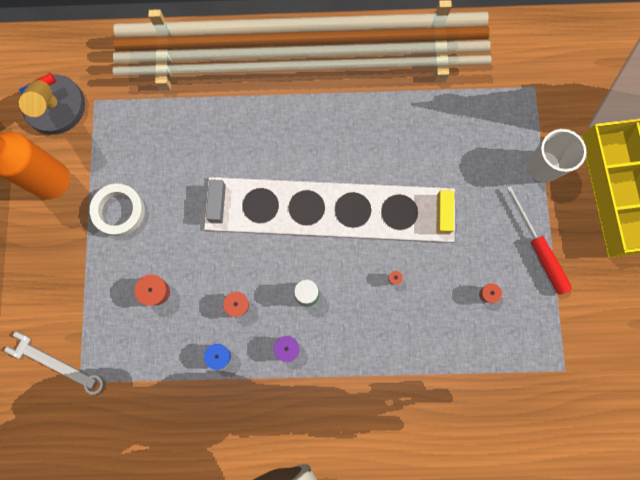

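View pics/scene0.png

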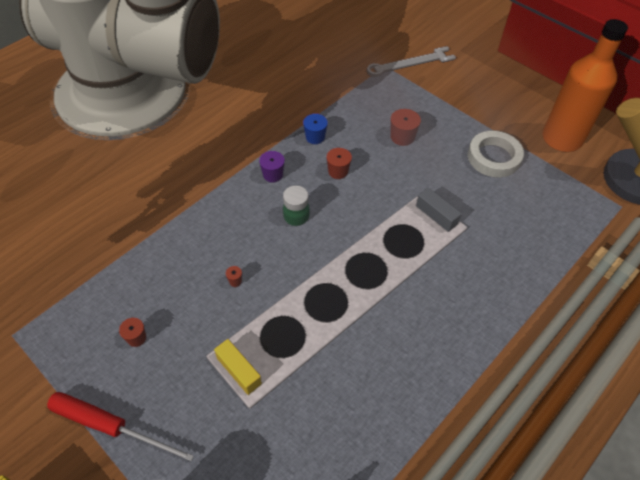

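The top view shows four red bungs at (150,290), (236,304), (492,293) and (396,278). The possible mix-ups are blue (217,357), purple (286,349), the jar at (306,292) and the red screwdriver handle at (550,265). The yellow block (447,210) is at the -y end, so pad1 (400,212) gets XL, followed by pads at (353,210), (307,208) and (260,205). In the scene view the reds are at (405,125), (338,162), (133,331) and (234,275).

```bash
cat > vis.py <<'E'
import numpy as np,cv2
def ray(d,uv,pose=None):
    P=d["pose"] if pose is None else pose
    v=P[:3,:3]@np.linalg.solve(d["intrinsics"],[uv[0],uv[1],1]); return P[:3,3],v/np.linalg.norm(v)
def tri(r):
    A=sum(np.eye(3)-np.outer(v,v) for _,v in r); b=sum((np.eye(3)-np.outer(v,v))@c for c,v in r)
    p=np.linalg.solve(A,b); return p,[np.linalg.norm(np.cross(p-c,v)) for c,v in r]
def plane(r,z): c,v=r; return c+v*(z-c[2])/v[2]
def dot(img,uv,r):
    "centroid of the dark dot near uv, weighted by darkness"
    u,v=map(int,uv); g=img[v-r:v+r+1,u-r:u+r+1].astype(float).max(2)
    w=np.clip(np.percentile(g,60)*.75-g,0,None); y,x=np.mgrid[-r:r+1,-r:r+1]
    return np.array([u+(w*x).sum()/w.sum(),v+(w*y).sum()/w.sum()])
def pad(img,uv):
    m=(img.max(2)<60).astype(np.uint8); n,l,s,c=cv2.connectedComponentsWithStats(m)
    k=l[int(uv[1]),int(uv[0])]; cs,_=cv2.findContours((l==k).astype(np.uint8),0,1)
    e=cv2.fitEllipse(max(cs,key=len)); return np.array(e[0]),e[1],s[k,4]
E
python3 - <<'E'
import numpy as np,cv2
from vis import *
np.set_printoptions(precision=1,suppress=True)
T=dict(np.load("top0.npz"));S=dict(np.load("scene0.npz"))
B=dict(xl=((150,290),(405,121)),l=((236,304),(338,156)),m=((492,293),(132,327)),s=((396,278),(234,271)))
for k,(a,b) in B.items():
    a=dot(T["img"],a,4 if k!='s' else 3);b=dot(S["img"],b,4 if k!='s' else 3);print(k,a,b,*tri([ray(T,a),ray(S,b)]))
for i,(a,b) in enumerate([((400,212),(283,337)),((353,210),(326,302)),((307,208),(366,271)),((260,205),(404,241))]):
    a,e1,n1=pad(T["img"],a);b,e2,n2=pad(S["img"],b);print(i+1,a,b,n1,n2,e1,*tri([ray(T,a),ray(S,b)]),plane(ray(T,a),10),plane(ray(S,b),10))
def crop(I,x,y,w,h,s): return cv2.resize(I[y:y+h,x:x+w],None,fx=s,fy=s,interpolation=2)
a=crop(T["img"],120,260,200,60,4)
b=crop(T["img"],360,260,150,60,4);b=cv2.copyMakeBorder(b,0,0,0,200,0)
cv2.imwrite("pics/c1.png",np.vstack([a,b])[:,:,::-1])
a=crop(S["img"],260,95,200,75,4);b=crop(S["img"],100,255,200,75,4)
cv2.imwrite("pics/c2.png",np.vstack([a,b])[:,:,::-1])
E
```

```text
xl [149.7 289.4] [405.3 118.4] [456.2 272.4  44.9] [np.float64(0.5690672926425582), np.float64(0.5690672926426666)]
l [235.2 303.6] [338.7 156.1] [430.2 134.1  38.7] [np.float64(0.6176187423756143), np.float64(0.6176187423755916)]
m [492.  292.5] [130.8 327.5] [ 438.2 -282.6   33.7] [np.float64(0.8468527416904449), np.float64(0.8468527416904283)]
s [395.5 277. ] [233.2 271.9] [ 468.  -128.5   28.8] [np.float64(0.7784961618225924), np.float64(0.7784961618226427)]
1 [320.9 240.6] [282.2 336.5] 306129 1419 (555.0321655273438, 769.9635620117188) [ 543.5  -50.9 -156.1] [np.float64(47.299064752614036), np.float64(47.29906475261411)] [535.6  -8.4  10. ] [ 583.9 -143.6   10. ]
2 [320.9 240.6] [325.6 302.1] 306129 1250 (555.0321655273438, 769.9635620117188) [ 553.   -13.7 -100.2] [np.float64(5.617101379917741), np.float64(5.6171013799176635)] [535.6  -8.4  10. ] [589.9 -63.6  10. ]
3 [320.9 240.6] [365.9 270.4] 306129 1119 (555.0321655273438, 769.9635620117188) [563.7  12.4 -27.4] [np.float64(29.507907220797527), np.float64(29.507907220797478)] [535.6  -8.4  10. ] [596.   15.9  10. ]
4 [320.9 240.6] [403.2 240.8] 306129 1004 (555.0321655273438, 769.9635620117188) [573.9  29.2  48. ] [np.float64(58.324558080073714), np.float64(58.32455808007366)] [535.6  -8.4  10. ] [602.   95.4  10. ]
```

View pics/c1.png

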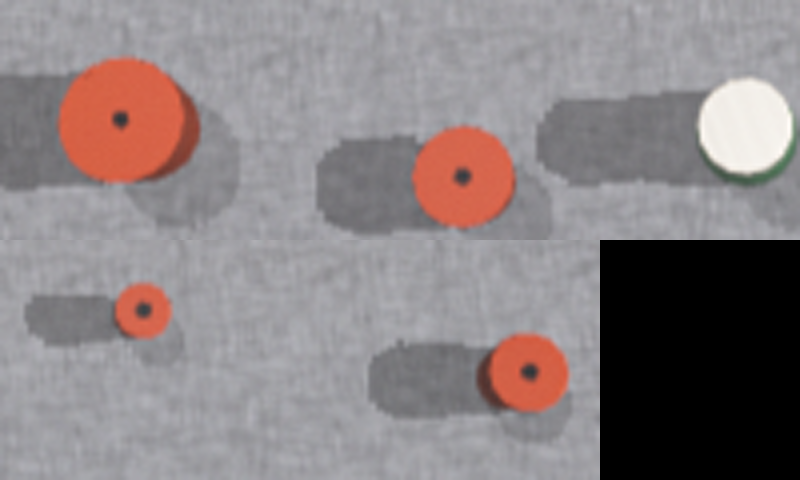

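View pics/c2.png

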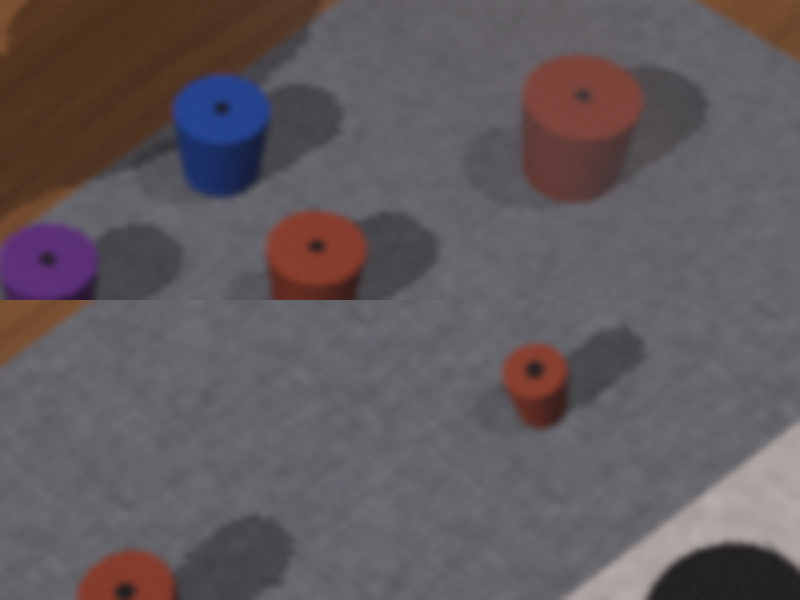

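The dots are clear, and their triangulated heights (44.9, 38.7, 33.7, 28.8) match the bungs' heights of 44, 38, 33 and 28, with the sizes in the right order. Next I'll fix the pad centres in the top view, then pick up XL.

```bash
sed -i 's/def pad(img,uv):/def pad(img,uv,th=60):/; s/max(2)<60)/max(2)<th)/' vis.py
cat > arm.py <<'E'
import numpy as np
from scipy.spatial.transform import Rotation as R
from rig import bot, eyes
def rot(deg):  # tool down, fingers closing along world direction deg (x=0, y=90)
    c=[]
    for d in(deg,deg+180):
        t=np.radians(d); y=[np.cos(t),np.sin(t),0]; z=[0,0,-1]; c.append(R.from_matrix(np.c_[np.cross(y,z),y,z]).as_rotvec())
    return c
def go(x,y,z,deg):
    q=bot.read_q(); c=[(abs(bot.ik([x,y,z],r)[5]-q[5]),i,r) for i,r in enumerate(rot(deg)) if bot.ik([x,y,z],r) is not None]
    bot.move_to([x,y,z],min(c)[2])
def pick(x,y,z,deg,F=40,h=110):
    go(x,y,h,deg); bot.line_to([x,y,z],150); f0=np.array(bot.read_force()); bot.gripper_close(F)
    print("width",bot.read_width(),"grip",bot.read_grip_force(),"dF",np.array(bot.read_force())-f0)
    bot.line_to([x,y,h],150); print("lifted",bot.read_width(),bot.read_grip_force(),bot.read_t())
def place(x,y,z,deg,h=110):
    go(x,y,h,deg); bot.line_to([x,y,z+8],150); bot.line_to([x,y,z],30); print("down F",bot.read_force())
    bot.ungrasp(); bot.line_to([x,y,h],150); print("t",bot.read_t())
E
python3 - <<'E'
import numpy as np
from vis import *
from arm import *
np.set_printoptions(precision=1,suppress=True)
T=dict(np.load("top0.npz"));S=dict(np.load("scene0.npz"));P=[]
print(T["img"][212,400],T["img"][190,300])
for i,(a,b) in enumerate([((400,212),(283,337)),((353,210),(326,302)),((307,208),(366,271)),((260,205),(404,241))]):
    a,e1,n1=pad(T["img"],a,110);b,e2,n2=pad(S["img"],b);p,e=tri([ray(T,a),ray(S,b)]);P.append(p);print(i+1,a,e1,p,e[0],plane(ray(T,a),10),plane(ray(S,b),10))
P=np.array(P);np.save("pads.npy",P)
for t in [(456,272),(430,134),(438,-283),(468,-128),*P[:,:2]]:
  print(t,[ (lambda q:None if q is None else round(q[5],2))(bot.ik([*t,z],r)) for z in(110,4) for d in(0,90) for r in rot(d)])
E
```

```text
[76 69 68] [235 225 217]
1 [399.3 211.6] (33.350616455078125, 35.432403564453125) [ 583.1 -143.8    8.9] 0.6579920597610874 [ 582.5 -144.2   10. ] [ 583.9 -143.6   10. ]
2 [352.5 209.5] (33.51173782348633, 34.850921630859375) [589.2 -63.8   9.1] 0.6749443045097314 [588.5 -64.3  10. ] [589.9 -63.6  10. ]
3 [306.3 207.3] (33.35746765136719, 34.646690368652344) [595.3  15.8   9.1] 0.7250189621987806 [594.6  15.2  10. ] [596.   15.9  10. ]
4 [260.1 205.1] (33.06188201904297, 34.60600662231445) [601.4  95.5   9. ] 0.550289229154258 [600.7  95.   10. ] [602.   95.4  10. ]
(456, 272) [np.float64(2.11), np.float64(-1.03), np.float64(0.54), np.float64(-2.6), np.float64(2.11), np.float64(-1.03), np.float64(0.54), np.float64(-2.6)]
(430, 134) [np.float64(1.87), np.float64(-1.27), np.float64(0.3), np.float64(-2.84), np.float64(1.87), np.float64(-1.27), np.float64(0.3), np.float64(-2.84)]
(438, -283) [np.float64(1.0), np.float64(-2.14), np.float64(-0.57), np.float64(2.57), np.float64(1.0), np.float64(-2.14), np.float64(-0.57), np.float64(2.57)]
(468, -128) [np.float64(1.3), np.float64(-1.84), np.float64(-0.27), np.float64(2.87), np.float64(1.3), np.float64(-1.84), np.float64(-0.27), np.float64(2.87)]
[ 583.1 -143.8] [np.float64(1.33), np.float64(-1.81), np.float64(-0.24), np.float64(2.9), np.float64(1.33), np.float64(-1.81), np.float64(-0.24), np.float64(2.9)]
[589.2 -63.8] [np.float64(1.46), np.float64(-1.68), np.float64(-0.11), np.float64(3.03), np.float64(1.46), np.float64(-1.68), np.float64(-0.11), np.float64(3.03)]
[595.3  15.8] [np.float64(1.6), np.float64(-1.54), np.float64(0.03), np.float64(-3.12), np.float64(1.6), np.float64(-1.54), np.float64(0.03), np.float64(-3.12)]
[601.4  95.5] [np.float64(1.73), np.float64(-1.41), np.float64(0.16), np.float64(-2.98), np.float64(1.73), np.float64(-1.41), np.float64(0.16), np.float64(-2.98)]
```

Pad heights come out at about 9 mm against a true 10 mm, with 79.9 mm spacing, so they check out. Now I'll hover over XL and check its position with the wrist camera from two heights before grasping.

Run:
```python
import cv2
from vis import *
from arm import *
np.set_printoptions(precision=2,suppress=True)
for i,(x,y,z) in enumerate([(456,272,150),(440,272,110)]):
    go(x,y,z,0); bot.wait(.2)
    M=np.eye(4);M[:3,3]=bot.read_tool_pos();M[:3,:3]=R.from_rotvec(bot.read_tool_rot()).as_matrix()
    d=eyes.capture("wrist");d["pose"]=M@d["tool_from_camera"];np.savez(f"w{i}.npz",**d)
    p=np.linalg.inv(d["pose"])@[456.2,272.4,44.9,1];uv=d["intrinsics"]@p[:3];print(uv[:2]/uv[2],d["pose"][:3])
    cv2.imwrite(f"pics/w{i}.png",d["img"][:,:,::-1])
a,b=[cv2.resize(cv2.imread(f"pics/w{i}.png"),(400,300)) for i in(0,1)]
cv2.imwrite("pics/w01.png",np.hstack([a,b]));print(bot.read_t())
```

```text
[319.54 237.44] [[  1.    -0.    -0.   457.5 ]
 [ -0.    -0.97  -0.26 337.38]
 [ -0.     0.26  -0.97 292.99]]
[347.59 257.32] [[  1.    -0.     0.   442.  ]
 [  0.    -0.97  -0.26 337.99]
 [  0.     0.26  -0.97 254.76]]
3.6917
```

View pics/w01.png

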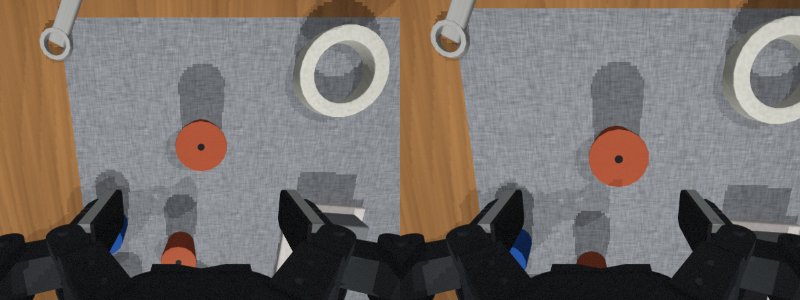

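The wrist view shows the XL dot at about (322,235) and (350,254), against predictions of (320,237) and (348,257). That is within about 1 mm, so I'll pick and place XL.

Run:
```python
from vis import *
from arm import *
import cv2
np.set_printoptions(precision=2,suppress=True)
P=np.load("pads.npy")
pick(456.5,272.8,4,0)
x,y=P[0,:2]; place(x,y,14.5,-4.4)
go(x-70,y+90,230,-4.4)
for n in("scene","top","wrist"):
    d=eyes.capture(n);cv2.imwrite(f"pics/{n}1.png",d["img"][:,:,::-1])
    if n!="wrist":np.savez(f"{n}1.npz",**d)
a,b,c=[cv2.imread(f"pics/{n}1.png") for n in("scene","top","wrist")]
cv2.imwrite("pics/p1.png",np.hstack([cv2.resize(a[280:400,220:380],(400,300)),cv2.resize(b[150:270,320:480],(400,300))]))
```

```text
width 49.599954803606956 grip 40.78839061316103 dF [-2.36  0.04  5.88]
lifted 49.214686027122774 41.48502091295086 6.0917
down F [ 1.17 -0.22  3.93]
t 10.075
```

View pics/p1.png

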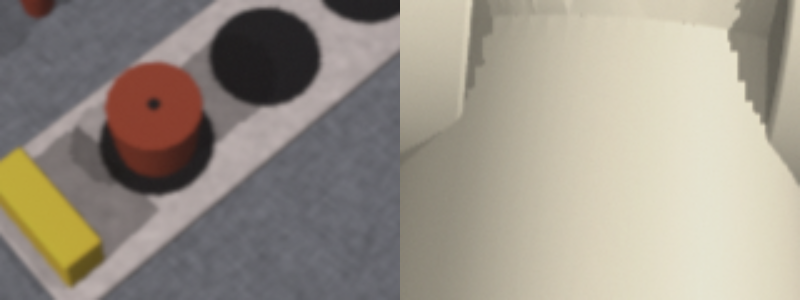

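XL stands upright on pad1, with its dot at about (281,322) in the scene view. Now the other three.

Run:
```python
from vis import *
from arm import *
np.set_printoptions(precision=2,suppress=True)
P=np.load("pads.npy"); S=dict(np.load("scene1.npz"))
print("xl",plane(ray(S,dot(S["img"],(281,322),4)),54),P[0])
for k,b,z,deg in((1,(430.2,134.1),4,90),(2,(438.2,-282.6),4,0),(3,(468,-128.5),3,0)):
    pick(*b,z,deg)
    if bot.read_width()<12: print("MISSED",k); break
    place(*P[k,:2],z+10.5,-4.4)
go(380,-300,250,0)
import cv2
for n in("scene","top"):
    d=eyes.capture(n);np.savez(f"{n}2.npz",**d);cv2.imwrite(f"pics/{n}2.png",d["img"][:,:,::-1])
a=cv2.imread("pics/scene2.png")[180:400,200:480];b=cv2.imread("pics/top2.png")[150:370,190:470]
cv2.imwrite("pics/p2.png",np.vstack([cv2.resize(v,None,fx=1.36,fy=1.36,interpolation=2) for v in(a,b)]))
```

```text
xl [ 583.58 -142.67   54.  ] [ 583.15 -143.8     8.9 ]
width 39.41775551886139 grip 39.639413729310036 dF [-2.28 -1.79  4.82]
lifted 39.113494208712005 40.23251976817846 14.2833
down F [ 2.28 -0.45  2.03]
t 17.8667
width 30.321161899373926 grip 39.38032817153726 dF [-1.73 -0.2   6.07]
lifted 30.223931802511864 39.488750844830065 21.175
down F [-0.28 -0.11  1.45]
t 24.9667
width 21.265654403648508 grip 39.014717617537826 dF [-2.99  0.7   4.6 ]
lifted 21.345602805021354 39.06300174538046 28.1
down F [ 0.01  1.21 -0.27]
t 31.7083
```

View pics/p2.png

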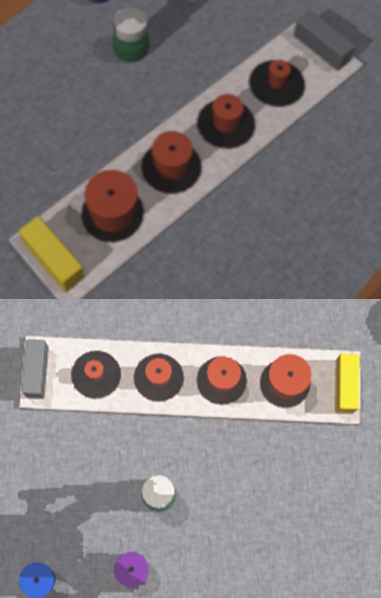

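All four stand upright in order, and the jar has not moved. I'll measure how well each is centred.

Run:
```python
import numpy as np
from vis import *
np.set_printoptions(precision=1,suppress=True)
P=np.load("pads.npy");T=dict(np.load("top2.npz"));S=dict(np.load("scene2.npz"))
s=[(111,193),(172,149),(228,106),(280,70)];t=[(290,374),(224,373),(158,371),(94,370)]
for k in range(4):
    r=4 if k<3 else 3
    a=dot(T["img"],np.round([190+t[k][0]/1.36,150+(t[k][1]-299)/1.36]),r);b=dot(S["img"],np.round([200+s[k][0]/1.36,180+s[k][1]/1.36]),r)
    p,e=tri([ray(T,a),ray(S,b)]);print(k+1,a,b,p,e[0],"off",(p-P[k])[:2])
```

```text
1 [403.  204.7] [281.1 321.2] [ 583.6 -143.6   55.1] 0.7014126772024751 off [0.5 0.2]
2 [354.2 203.4] [326.2 288.4] [589.6 -64.3  48.8] 0.6956628933389025 off [ 0.4 -0.5]
3 [306.1 202.3] [367.3 257.5] [595.   15.2  44.1] 0.6963645749309529 off [-0.3 -0.6]
4 [258.5 200.9] [405.4 229.3] [601.   95.   39.3] 0.6422027474801891 off [-0.4 -0.5]
```

All are centred within 1 mm, and the dot heights match bungs standing upright on the pads.

```bash
python3 -c "
from rig import bot; print(bot.read_t(), bot.finish_job())"
```

```text
the job is handed in; nothing more can be done
33.5417 None
```

The four bungs stand upright in size order, largest on the pad by the yellow block; each measured within 1 mm of its pad centre, the jar was left alone, and the job was handed in at 33.5 s.

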